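# Park a fragile lamp glass in its padded cradle

## Task

On the repair bench, swing open the gate of the wooden cradle, slide the round glass lamp front flat along the bench, round the parts lying about, through the mouth until it sits home against the cradle's padded back, and swing the gate shut behind it. The glass is fragile: never press or push on it, or let it press on the cradle or the gate, with more than 8 newtons, and keep it flat on the bench. Leave the other parts where they lie.

Things in the scene. Friction and masses are not known exactly. Their poses are not given: they have to be found in the camera images.
- lamp: The lamp front: a flat round aluminium-rimmed glass lens lying glass up, loose on the bench. Rim 100 mm in diameter and 22 mm high with upright sides, with a shallow glass dome above it to 36 mm; about 0.25 kg, it slides under about 1.5 to 5 N. Too wide to grip. Origin at the centre of its underside, z up.
- cradle: A low U-shaped plywood cradle fixed to the bench, the bare bench its floor. Its origin, on the bench, is where the lamp's centre is when parked touching the back pad. Its +x points from mouth to back. Pad face at x = +50 mm; side walls 12 mm thick, 24 mm high, from x = -56 mm (mouth) to +52 mm, inner faces at y = +57 and -57 mm: 7 mm play each side of the lamp.
- gate (a joint): The cradle's gate, an aluminium bar 130 mm long, 10 mm thick, 4 to 26 mm above the bench. Value in rad: 0 is shut, the bar lying across the mouth along cradle +y, its inner face at x = -57 mm; it grows as the bar swings out, anticlockwise from above; at 1.57 it points along cradle -x; stop at 2.4. Light friction (0.6 N at its end): it stays where it is left. Starts at 0 to 0.45.
- gate_tip (a point): Top of the upright black knob, 16 mm in diameter and 36 mm high, on the gate's free end, 123 mm from the pivot.
- gate_pivot (a point): The gate's upright pivot axis, at cradle x = -62 mm, y = -63 mm; this point is 26 mm above the bench.
- hub: Bystander, loose: a steel castor-wheel hub standing on its flange, 64 mm in diameter at the foot, 46 mm high, 0.5 kg. Origin at the centre of its underside.
- block: Bystander, loose: a grey pillow-block bearing, foot 40 mm along its x by 80 mm along its y, 54 mm high, 0.5 kg. Origin at the centre of its underside.
- jar: Bystander, loose: a closed grey jar, 64 mm in diameter, 70 mm high. Origin at the centre of its underside.
- tin: Bystander, loose: a low round steel grease tin with a lid, 72 mm in diameter, 45 mm high. Origin at the centre of its underside.
There are look-alikes about, which are no part of the job. What is shaped like the cradle but green or turquoise is not meant. What is shaped like the lamp but red or yellow is not meant.

How it is judged:
By the outcome, as a careful person would: the job done as asked, in the order asked, and still so for the second after the job is handed in, with the robot touching nothing.
It also fails if it takes over 72 s, if anything falls off the work surface, if the arm or the gripper's body presses on something with over 40 N, if the wrist force passes 120 N, or if a joint passes its speed limit or range.

## Robot

A 6-joint arm with a two-finger parallel gripper is mounted at the origin on the work surface. World frame = base frame: x ahead of the robot, y to its left, z up, the work surface at z = 0. Lengths are in mm, angles in degrees, forces in N, time in s.
With the tool pointing down it reaches from about 300 to 875 mm from the base axis. Payload 6.4 kg.
Tool frame: the origin (TCP) lies on the centre line of the jaws, within the pads' length; the fingertips stand 8 mm ahead of it and the grasp point (between the pads) lies 11 mm behind it; z points along the fingers, y is the direction in which the jaws open and shut (so a half turn about z gives the same grasp; the last joint's range is limited). The gripper opens to 85 mm and grips with 20 to 120 N. Pads are 22 mm wide; open, the fingers measure 114 mm over their backs; the gripper's body (76 mm by 85 mm) begins 54 mm behind the grasp point. The pads swing forward as they close: fully open they stand 13 mm farther back than shut.
Start: joints at [-11.82, 10.359, 92.074, -0, 77.567, -11.82], TCP at [575.014, 0.015, 239.288] pointing down, gripper open.
Joint ranges: [-171.53, 171.53], [-51.25, 118.39], [17.06, 147.69], [-65.23, 245.23], [0, 150.52], [-178.68, 178.68]. Speed limits (degrees/s): [147.25, 147.25, 172.46, 180, 180, 180].

## Interface

Orientations are given as [roll, pitch, yaw] about the fixed x, y, z axes, in that order (R = Rz(yaw) Ry(pitch) Rx(roll)).
In Python, from station import env, optics, job_done, status gives the robot as it stands. Calls block until the motion is done:
- env.movep(position, orientation): joint-space move of the TCP to a pose.
- env.movel(position, orientation=None, vel=150): straight line of the TCP; orientation=None keeps the orientation; vel is the mean speed in mm/s.
- env.goto_joints(angles): joint-space move.
- env.open_gripper() and env.clamp(): open the fingers fully, or close them until they stop; the grip force is fixed at half the most.
- env.pause(seconds).
- env.ik(position, orientation): joint angles nearest the present ones, or None.
- optics.camera(name): name is "scene" or "side" or "wrist"; returns a dict with "img" (420x560x3 uint8, red, green, blue), "fx", "fy", "cx", "cy" (pixels), "extrinsics" (4x4, takes a point from world to camera coordinates). Camera axes: x right, y up, looking along -z (the intrinsics and any distortion apply to the point x, -y, -z); pixel columns grow to the right and rows downward; lengths in mm; the calibration is good to about 2 mm. A picture is of the moment at which its call begins. There is no depth.
A pose or a line that the arm cannot do raises env.IKError and nothing moves.
- job_done(): hands the job in, once; it reports no verdict.
Readings, each from a call of its own:
- status.get_t(): time.
- status.get_q(): joint angles.
- status.get_joint_velocities(): joint speeds.
- status.get_joint_efforts(): joint torques, N m.
- status.get_tcp_pos(): TCP position.
- status.get_orientation(): TCP orientation.
- status.get_force(): force on the tool from outside, world axes, zero at the start.
- status.get_ft_torque(): the same for the moment, N m.
- status.get_opening(): finger opening in mm.
Only numpy, scipy, OpenCV 4.12 (cv2) and the standard library are available. Lean on these libraries where they do the work, as an engineer would, in place of code of your own. Each camera call takes 0.05 s, during which the arm holds its last target.

## Working session

There is one attempt and no reset: what is moved stays moved. The work goes in short steps, each a Python script; the robot and the scene stay as the last script left them, time stands still between calls to the robot, and variables do not carry over. Pictures are saved under pics/ and viewed, and the job is handed in when it is done.

```bash
ls; mkdir -p pics; python3 - <<'E'
from station import env, optics, job_done, status
import cv2,numpy as np
for n in ["scene","side","wrist"]:
    c=optics.camera(n); cv2.imwrite(f"pics/{n}0.png",c["img"][:,:,::-1]); print(n,c["fx"],c["fy"],c["cx"],c["cy"],[k for k in c]);print(np.round(c["extrinsics"],3).tolist())
print(status.get_t(),status.get_orientation())
E
```

```text
pics
scene 384.09209757667645 384.09209757667645 279.23742743396446 207.92557151882153 ['img', 'fx', 'fy', 'cx', 'cy', 'extrinsics']
[[-0.747, 0.665, 0.004, 382.674], [-0.48, -0.543, 0.689, 256.942], [0.46, 0.513, 0.725, -1347.142], [0.0, 0.0, 0.0, 1.0]]
side 449.6415164583896 449.6415164583896 274.370774430461 210.49765420070494 ['img', 'fx', 'fy', 'cx', 'cy', 'extrinsics']
[[0.95, -0.313, -0.02, -528.968], [0.188, 0.518, 0.834, -176.535], [-0.25, -0.796, 0.551, -1007.261], [0.0, 0.0, 0.0, 1.0]]
wrist 378.4765986666915 378.4765986666915 276.25414573673396 204.29413671130115 ['img', 'fx', 'fy', 'cx', 'cy', 'extrinsics']
[[1.0, -0.002, -0.001, -575.502], [0.001, 0.95, -0.312, 40.983], [0.002, 0.312, 0.95, -379.813], [0.0, 0.0, 0.0, 1.0]]
0.15 [-1.79922144e+02 -1.73880199e-02  8.99986631e+01]
```

View pics/scene0.png

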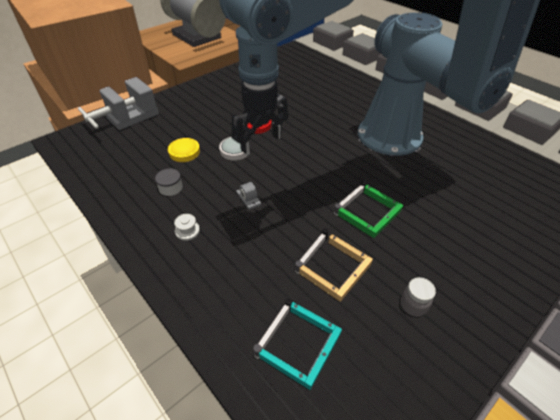

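View pics/side0.png

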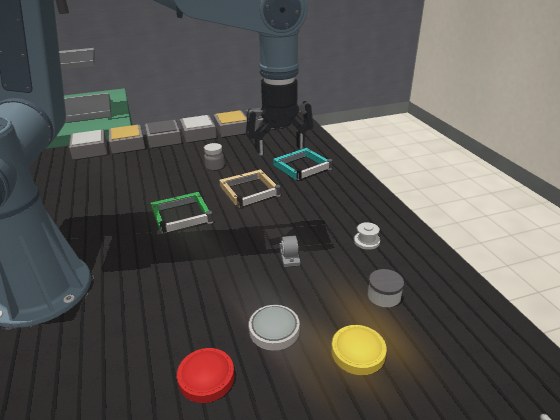

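View pics/wrist0.png

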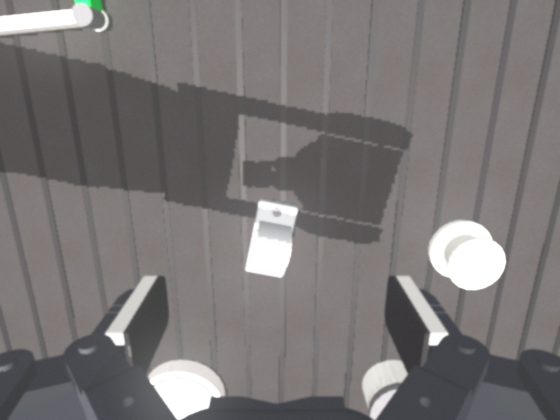

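```bash
cat > h.py <<'E'
from station import env, optics, job_done, status
import cv2,numpy as np
def ray(c,u,v,z):
    E=c["extrinsics"];R=E[:3,:3];t=E[:3,3]
    d=R.T@np.array([(u-c["cx"])/c["fx"],-(v-c["cy"])/c["fy"],-1.]); o=-R.T@t
    return (o+d*(z-o[2])/d[2])[:2]
def proj(c,p):
    q=c["extrinsics"]@np.append(p,1.); return c["cx"]+c["fx"]*q[0]/-q[2], c["cy"]+c["fy"]*q[1]/q[2]
E
python3 - <<'E'
from h import *
a=cv2.imread("pics/side0.png");b=cv2.imread("pics/scene0.png")
def crop(im,x,y,w,h,n,s): cv2.imwrite(n,cv2.resize(im[y:y+h,x:x+w],None,fx=s,fy=s,interpolation=cv2.INTER_CUBIC))
crop(a,200,160,100,60,"pics/c1.png",8)
crop(b,280,220,110,85,"pics/c2.png",7)
crop(a,150,220,266,190,"pics/c3.png",3)
E
```

```text
(no output)
```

View pics/c1.png

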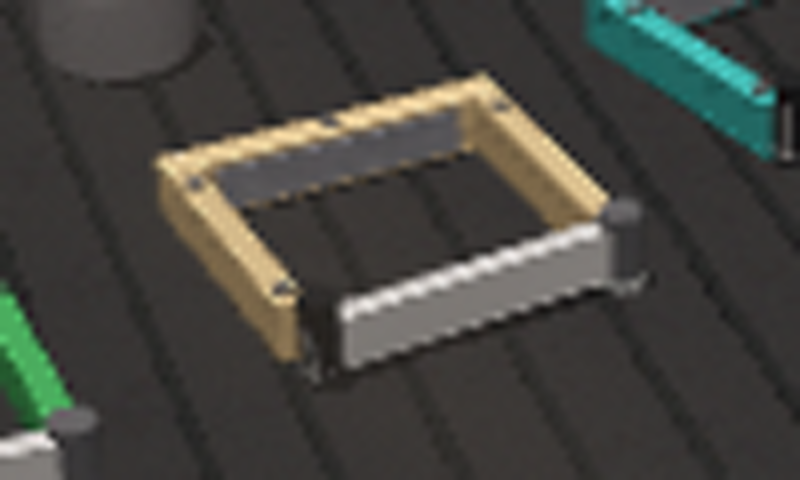

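View pics/c2.png

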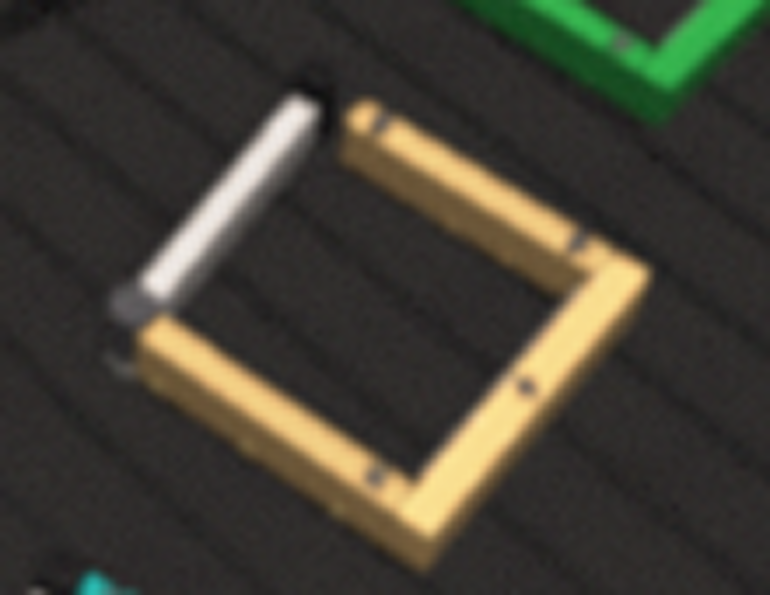

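View pics/c3.png

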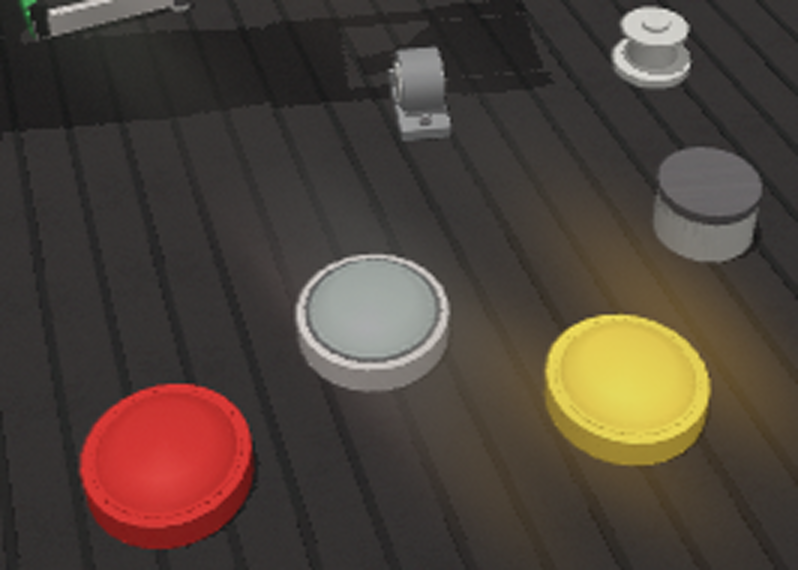

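```bash
python3 - <<'E'
from h import *
cs=optics.camera("side");cc=optics.camera("scene");cw=optics.camera("wrist")
import pickle;pickle.dump((cs,cc,cw),open("cams.pkl","wb"))
S=lambda x,y,z:np.round(ray(cs,200+x/8,160+y/8,z),1)
C=lambda x,y,z:np.round(ray(cc,280+x/7,220+y/7,z),1)
print("backleft outer top",S(157,160,24),C(652,268,24))
print("backright outer top",S(490,75,24),C(428,540,24))
print("mouth left outer",S(280,303,24),C(345,135,24))
print("mouth right", C(140,340,24), S(607,192,24))
print("pivot top",S(622,208,26),C(133,300,26))
print("knob top",S(322,292,36),C(318,80,36))
# ellipse fits
def blob(c,u,v,lo,hi,name):
    h=cv2.cvtColor(c["img"],cv2.COLOR_RGB2HSV)
    return h[int(v),int(u)]
def el(c,pts):pass
T=lambda x,y,z:np.round(ray(cs,150+x/3,220+y/3,z),1)
print("lamp L,R,T,B rim outer z22",T(297,305,22),T(448,305,22),T(375,255,22),T(372,363,22))
print("red",T(167,455,22),"yellow",T(628,380,22))
print("tin top c",T(709,185,45),"hub top",T(655,27,46),"block foot front",T(397,133,10),T(450,130,10))
print("tin scene",np.round(ray(cc,169,179,45)),"hub",np.round(ray(cc,186,222,46)),"block",np.round(ray(cc,250,197,27)),"lamp",np.round(ray(cc,235,147,22)),"jar",np.round(ray(cc,421,290,70)), ray(cs,213,149,70))
E
```

```text
backleft outer top [483.5 303.9] [478.  310.9]
backright outer top [621.1 324.8] [618.6 331.6]
mouth left outer [502.4 188.2] [515.3 197.6]
mouth right [634.7 213. ] [635.4 222.4]
pivot top [635.8 206.1] [626.  200.2]
knob top [514.  171.1] [511.7 179. ]
lamp L,R,T,B rim outer z22 [ 416.5 -268.5] [ 509.9 -301.2] [ 479.  -242.6] [ 448.  -330.3]
red [ 313.3 -355.4] yellow [ 592.6 -394.6]
tin top c [ 712.9 -277.8] hub top [766.4 -98.8] block foot front [ 539.5 -113.2] [ 579.4 -123.7]
tin scene [ 714. -255.] hub [768. -79.] block [574. -56.] lamp [ 462. -275.] jar [500. 450.] [493.09413207 426.57542343]
```

```bash
python3 - <<'E'
from h import *
import pickle
o=[180,0,90];L=[]
for i,p in enumerate([[540,-200,330],[560,270,330]]):
    env.movep(p,o); env.pause(0.2); c=optics.camera("wrist"); L.append(c); cv2.imwrite(f"pics/w{i+1}.png",c["img"][:,:,::-1]); print(status.get_t(),status.get_tcp_pos())
pickle.dump(L,open("w.pkl","wb"))
E
```

```text
1.4417 [ 540.20307024 -198.58291946  329.2921953 ]
3.4083 [560.36371627 269.16990542 330.01037137]
```

View pics/w1.png

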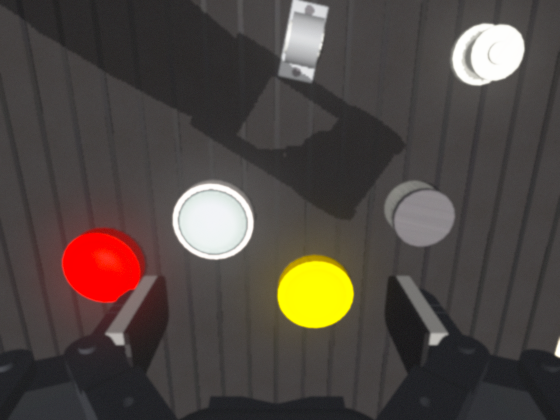

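View pics/w2.png

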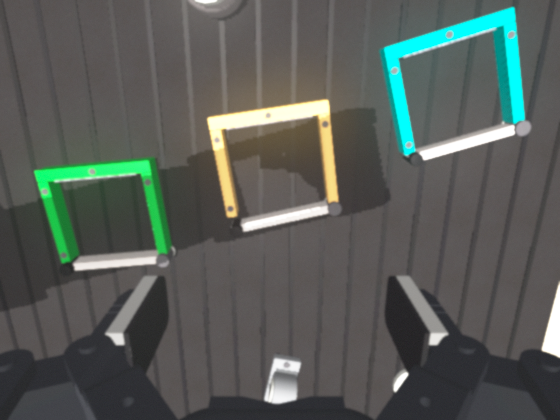

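```bash
python3 - <<'E'
import cv2,numpy as np
a=cv2.imread("pics/w2.png")
cv2.imwrite("pics/c4.png",cv2.resize(a[90:240,195:355],None,fx=4,fy=4,interpolation=cv2.INTER_CUBIC))
a=cv2.imread("pics/w1.png")
cv2.imwrite("pics/c5.png",cv2.resize(a[0:260,160:460],None,fx=2.3,fy=2.3,interpolation=cv2.INTER_CUBIC))
E
```

```text
(no output)
```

View pics/c4.png

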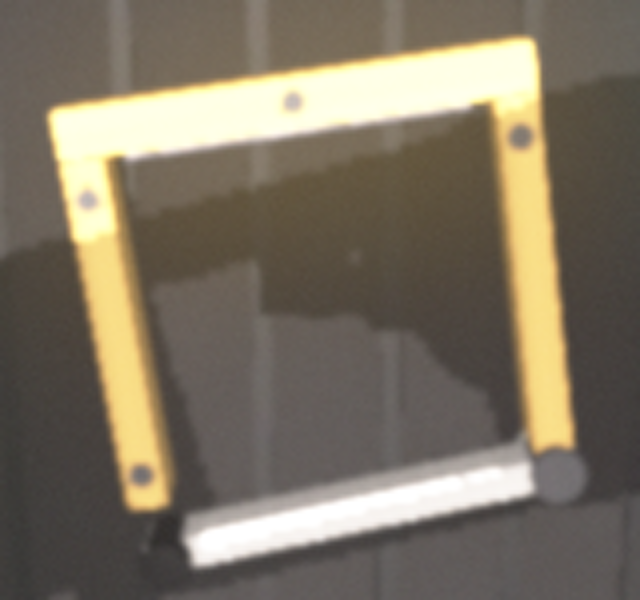

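View pics/c5.png

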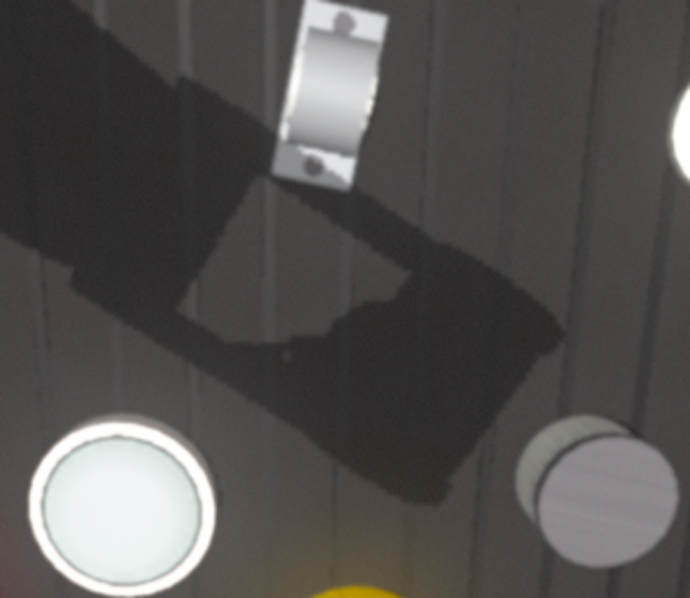

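```bash
cat > est.py <<'E'
from h import *
def hsv(c): return cv2.cvtColor(c["img"],cv2.COLOR_RGB2HSV)
E
python3 - <<'E'
from h import *
import pickle
L=pickle.load(open("w.pkl","rb")); cs,cc,cw=pickle.load(open("cams.pkl","rb"))
c=L[1]; W=lambda x,y,z:ray(c,195+x/4,90+y/4,z)
P={}
P['bl']=(W(50,112,24),(62+2,69)); 
names=dict(bl=(50,112,24),br=(533,40,24),ml=(133,510,24),mlr=(170,508,24),mr=(576,448,24),il=(122,155,24),ir=(488,105,24),piv=(559,474,26),knob=(168,548,36),s1=(88,200,24),s2=(141,474,24),s3=(521,136,24),s4=(292,101,24))
for k,v in names.items(): P[k]=W(*v); print(k,np.round(P[k],1))
print("back len",np.linalg.norm(P['br']-P['bl']),"wallL",np.linalg.norm(P['ml']-P['bl']), "R",np.linalg.norm(P['mr']-P['br']),"gate",np.linalg.norm(P['knob']-P['piv']))
# fit pose: known model pts
M=dict(ml=(-56,69),mlr=(-56,57),mr=(-56,-69),piv=(-62,-63),il=(50,57),ir=(50,-57))
m=np.array([M[k] for k in M],float); q=np.array([P[k] for k in M])
mc,qc=m-m.mean(0),q-q.mean(0)
th=np.arctan2((mc[:,0]*qc[:,1]-mc[:,1]*qc[:,0]).sum(),(mc*qc).sum())
R=np.array([[np.cos(th),-np.sin(th)],[np.sin(th),np.cos(th)]]); o=q.mean(0)-R@m.mean(0)
print("cradle",o,np.degrees(th)); 
for k in P: print(k,np.round(R.T@(P[k]-o),1))
d=R.T@(P['knob']-P['piv']); print("gate ang",np.arctan2(-d[0],d[1]))
c=L[0]; V=lambda x,y,z:ray(c,160+x/2.3,y/2.3,z)
g=hsv=cv2.cvtColor(c["img"],cv2.COLOR_RGB2GRAY)
mk=(g>150).astype(np.uint8); n,lab,st,ce=cv2.connectedComponentsWithStats(mk)
i=lab[220,213]; print(st[i])
ct=max(cv2.findContours((lab==i).astype(np.uint8),0,1)[0],key=len)[:,0]
w=np.array([ray(c,u,v,22) for u,v in cv2.convexHull(ct)[:,0].astype(float)]).astype(np.float32)
print("lamp",cv2.minEnclosingCircle(w),cv2.fitEllipse(w)[:2])
print("lamp side",cv2.minEnclosingCircle(np.array([ray(cs,150+x/3,220+y/3,22) for x,y in [(297,305),(448,305),(375,255),(372,363)]],np.float32)))
print("tin",V(608,500,45),"block corners z10",[np.round(V(x,y,10)) for x,y in [(308,0),(389,15),(350,190),(272,172)]])
print("hub top",ray(c,500,50,46),"hub foot",ray(c,481,55,5),"yellow",ray(c,315,295,22),"red",ray(c,102,266,22))
E
```

```text
bl [483.6 306.4]
br [620.4 325.8]
ml [502.1 185.6]
mlr [513.6 186.3]
mr [638.3 205.3]
il [503.6 294.3]
ir [608.3 307.9]
piv [633.2 197.6]
knob [513.8 177.7]
s1 [493.1 281.4]
s2 [505.  197.4]
s3 [618.  299.2]
s4 [552.6 309.3]
back len 138.15486334470384 wallL 122.18317319627592 R 121.73163124695436 gate 121.01417998495344
cradle [562.55042332 250.84431542] 97.8519554615542
bl [65.8 70.6]
br [ 66.3 -67.6]
ml [-56.3  68.8]
mlr [-57.3  57.4]
mr [-55.4 -68.8]
il [51.1 52.5]
ir [ 50.3 -53.1]
piv [-62.3 -62.7]
knob [-65.8  58.3]
s1 [39.8 64.6]
s2 [-45.1  64.3]
s3 [ 40.4 -61.6]
s4 [59.2  1.9]
gate ang 0.028394091540727674
[ 172  183   82   77 4929]
lamp ((461.8420104980469, -288.13873291015625), 51.19684600830078) ((461.8713684082031, -288.1808776855469), (101.43536376953125, 102.275390625))
lamp side ((463.2044372558594, -284.89056396484375), 49.51192855834961)
tin [ 715.46462259 -273.29478181] block corners z10 [array([560., -38.]), array([598., -45.]), array([ 582., -123.]), array([ 543., -114.])]
hub top [770.19423221 -90.52221069] hub foot [772.17624153 -92.86037261] yellow [ 592.85223583 -391.83565654] red [ 315.1183976  -349.13031829]
```

```bash
cat >> h.py <<'E'
O=np.array([562.5,250.3]); TH=np.radians(97.85)
RC=np.array([[np.cos(TH),-np.sin(TH)],[np.sin(TH),np.cos(TH)]])
def cw(x,y): return O+RC@np.array([x,y],float)
def gp(phi,r,p): # point beside gate; p>0 inner side
    return cw(-62-r*np.sin(phi)+p*np.cos(phi), -63+r*np.cos(phi)+p*np.sin(phi))
def ori(h): return [180,0,h]
E
python3 - <<'E'
from h import *
import pickle
L=pickle.load(open("w.pkl","rb"))
c=L[1]
for n,u,v,z in [("green piv",164,261,26),("green knob",67,266,36),("green ml",72,262,24)]: print(n,ray(c,u,v,z))
print(status.get_force(),status.get_opening())
env.clamp()
x,y=gp(0,75,38); h=97.85
env.movep([x,y,80],ori(h)); env.movel([x,y,17],vel=120)
print(status.get_t(),status.get_force(),status.get_opening(),status.get_tcp_pos())
for phi in np.arange(0.0,2.01,0.25):
    x,y=gp(phi,75,20); env.movel([x,y,17],ori(h+np.degrees(phi)*0.5),vel=100); print(round(phi,2),np.round(status.get_force(),1))
print(status.get_t())
for n in ["side","scene"]:
    c=optics.camera(n); cv2.imwrite(f"pics/{n}1.png",c["img"][:,:,::-1])
E
```

```text
green piv [417.4033839  127.27450777]
green knob [297.94855662 125.75958138]
green ml [298.00677649 125.25962264]
[ 0.74282685 -0.02734876 -1.17211506] 85.64534196107616
5.85 [-0.60111725  0.76141415 -0.04463415] 0.026421284743001004 [554.57014279 225.08425288  17.68476946]
0.0 [-0.7  0.5  0. ]
0.25 [ 0.7 -0.3  0.7]
0.5 [-0.  -0.4  0.7]
0.75 [-0.5 -0.4 -0.1]
1.0 [ 0.5  0.3 -0.3]
1.25 [-0.9 -0.1  0.2]
1.5 [ 0.3  0.8 -0.2]
1.75 [-0.5 -0.   0.1]
2.0 [ 0.7 -0.2 -0.1]
8.9167
```

View pics/side1.png

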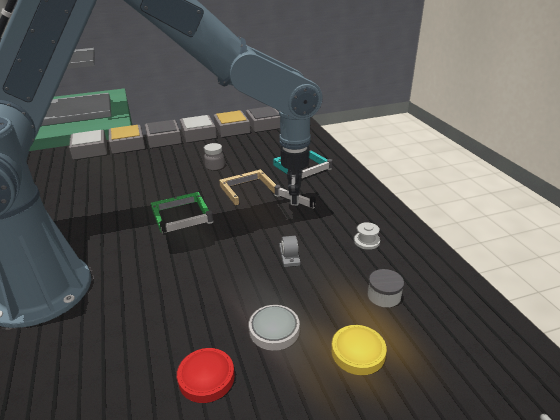

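View pics/scene1.png

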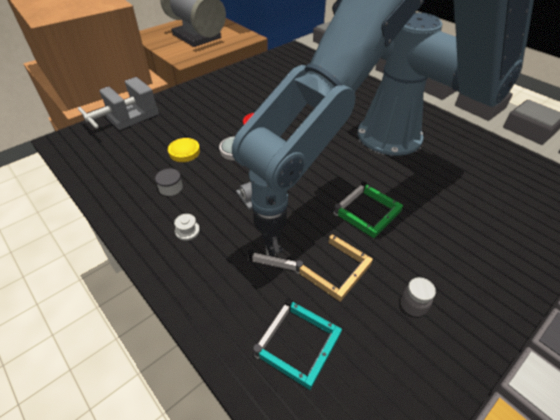

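```bash
python3 - <<'E'
from h import *
p=status.get_tcp_pos(); 
x,y=gp(2.0,75,32); env.movel([x,y,17],vel=100); env.movel([x,y,110],vel=200)
env.movep([462.3,-344,110],ori(90)); env.open_gripper(); print(status.get_t(),status.get_opening())
env.pause(0.1); f0=np.mean([status.get_force() for _ in range(5)],axis=0)
env.movel([462.3,-344,14],vel=120)
print(status.get_t(),f0,status.get_force())
for z in np.arange(13,-6,-1.5):
    env.movel([462.3,-344,z],vel=30); f=np.mean([status.get_force() for _ in range(4)],axis=0)-f0; print(z,np.round(f,1),round(status.get_tcp_pos()[2],1))
    if f[2]>2.5: break
print(status.get_t())
c=optics.camera("side"); cv2.imwrite("pics/side2.png",cv2.resize(c["img"][250:400,180:380,::-1],None,fx=4,fy=4))
E
```

```text
12.4917 85.72583576709008
13.5417 [ 0.58829031 -0.67621425 -0.18249427] [-0.02869399  0.8559327  -0.35302033]
13.0 [-1.2  0.2  0.7] 13.7
11.5 [-0.7  0.3  0.4] 11.5
10.0 [-0.4  0.1  0.1] 9.8
8.5 [-0.8  1.3  0.3] 8.3
7.0 [-0.4  0.7  0.8] 6.8
5.5 [-0.1 -0.4  0.1] 5.4
4.0 [ 0.1  1.5 -0.2] 3.9
2.5 [-0.   0.1  0.3] 2.3
1.0 [-0.9  0.4  0.5] 0.9
-0.5 [-0.4  0.9 -0.3] -0.6
-2.0 [-0.3  0.4  0.1] -2.2
-3.5 [-1.   0.1 -0.1] -3.7
-5.0 [-1.3  0.3  0.5] -5.0
16.7917
```

View pics/side2.png

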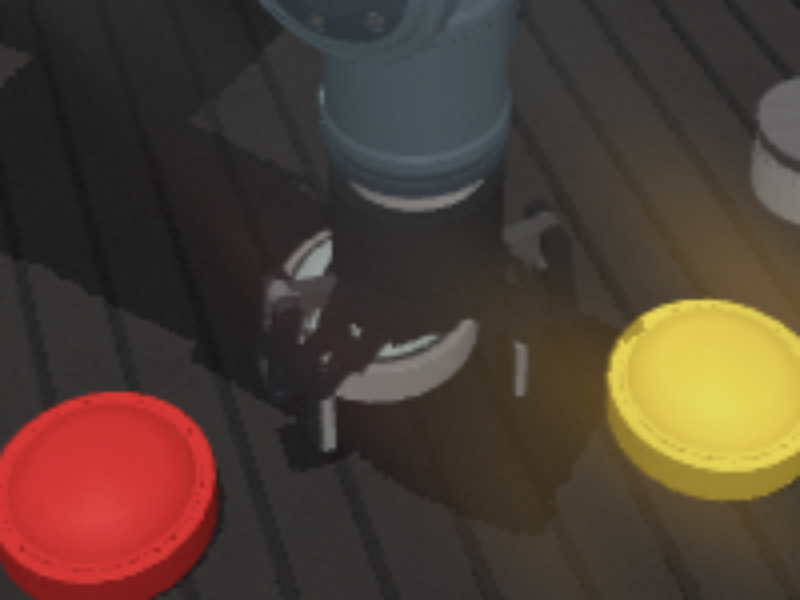

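```bash
python3 - <<'E'
from h import *
env.movel([462.3,-344,2],vel=40); f0=np.mean([status.get_force() for _ in range(6)],axis=0)
env.movel([462.3,-333,2],vel=30)
env.movel([462.3,-318,2],vel=12)
f=np.mean([status.get_force() for _ in range(6)],axis=0)-f0; print(status.get_t(),f)
env.movel([462.3,-270,2],vel=40)
f=np.mean([status.get_force() for _ in range(6)],axis=0)-f0; print(status.get_t(),f)
for n in ["side","wrist"]:
    c=optics.camera(n); im=c["img"][:,:,::-1]
    cv2.imwrite(f"pics/{n}3.png",cv2.resize(im[220:400,160:400],None,fx=3,fy=3) if n=="side" else im)
E
```

```text
19.0833 [ 1.2638683  -1.66800146 -1.16390973]
20.4333 [0.07429837 0.29528872 0.33845474]
```

View pics/side3.png

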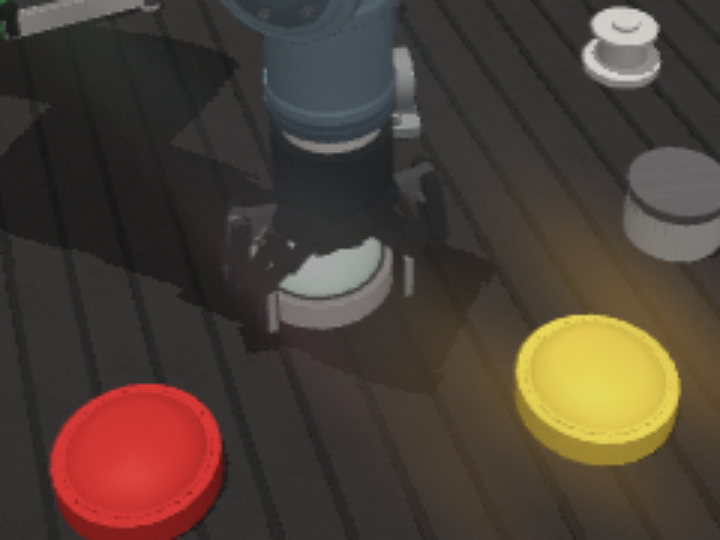

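View pics/wrist3.png

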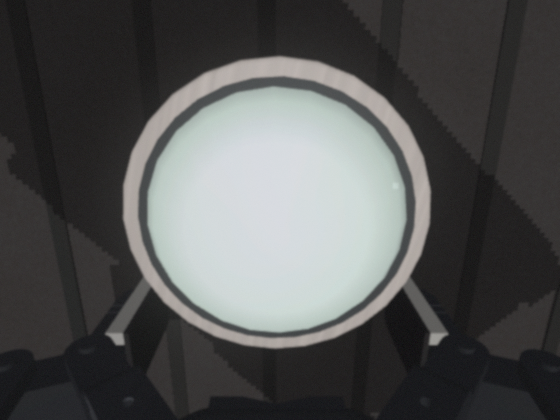

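```bash
python3 - <<'E'
from h import *
c=optics.camera("wrist"); tc=status.get_tcp_pos()
g=cv2.cvtColor(c["img"],cv2.COLOR_RGB2GRAY)
print("lamp c",ray(c,277,202,22),tc)
from scipy.interpolate import CubicSpline
D=37.3
a=cw(-115,0);b=cw(-52,0)
pts=np.array([[462.3,-232],[462.3,-150],[467,-85],[492,-15],[532,50],[565,100],a,b]); print(np.round(pts))
s=np.r_[0,np.cumsum(np.linalg.norm(np.diff(pts,axis=0),axis=1))]
cs=CubicSpline(s,pts,bc_type=((1,np.array([0,1.])),(1,RC[:,0])))
S=np.linspace(0,s[-1],14)[1:]
B=np.array([[560,-38],[598,-45],[582,-123],[543,-114]],np.float32)
W=[]
for q in S:
    p=cs(q);d=cs(q,1);h=np.arctan2(d[1],d[0]);u=np.array([np.cos(h),np.sin(h)]);r=np.array([u[1],-u[0]])
    fing=[p-k*u+62*r for k in(26,48)]
    W.append((p-D*u,np.degrees(h))); print(np.round(p),round(np.degrees(h)),"lampclr",round(-cv2.pointPolygonTest(B,(float(p[0]),float(p[1])),True)-50),"fing",[round(-cv2.pointPolygonTest(B,(float(f[0]),float(f[1])),True)) for f in fing])
import pickle;pickle.dump(W,open("W.pkl","wb"))
E
```

```text
lamp c [ 463.88364327 -228.32057764] [ 462.26215032 -269.92826791    1.9384686 ]
[[ 462. -232.]
 [ 462. -150.]
 [ 467.  -85.]
 [ 492.  -15.]
 [ 532.   50.]
 [ 565.  100.]
 [ 578.  136.]
 [ 570.  199.]]
[ 462. -197.] 90 lampclr 66 fing [110, 131]
[ 462. -161.] 90 lampclr 44 fing [76, 97]
[ 463. -126.] 88 lampclr 31 fing [45, 65]
[466. -91.] 81 lampclr 30 fing [23, 41]
[474. -56.] 72 lampclr 29 fing [20, 26]
[488. -24.] 65 lampclr 24 fing [19, 24]
[505.   8.] 59 lampclr 22 fing [13, 20]
[523.  38.] 56 lampclr 34 fing [19, 12]
[544.  66.] 55 lampclr 56 fing [50, 30]
[563.  96.] 60 lampclr 84 fing [87, 67]
[577. 129.] 77 lampclr 118 fing [139, 117]
[577. 164.] 100 lampclr 152 fing [199, 179]
[570. 199.] 98 lampclr 187 fing [229, 208]
```

```bash
python3 - <<'E'
from h import *
from scipy.interpolate import CubicSpline
D=39
pts=np.array([[462.3,-231],[459,-150],[460,-85],[482,-15],[525,52],[562,100],cw(-115,0),cw(-54,0)])
s=np.r_[0,np.cumsum(np.linalg.norm(np.diff(pts,axis=0),axis=1))]
cs=CubicSpline(s,pts,bc_type=((1,np.array([0,1.])),(1,RC[:,0])))
for q in np.linspace(0,s[-1],14)[1:-1]:
    p=cs(q);d=cs(q,1);h=np.arctan2(d[1],d[0]);u=np.array([np.cos(h),np.sin(h)])
    x,y=p-D*u
    env.movel([x,y,2],ori(np.degrees(h)),vel=45)
    print(np.round(p),np.round(status.get_tcp_pos()),np.round(status.get_force(),1),round(status.get_t(),1))
for n in ["side","wrist"]:
    c=optics.camera(n); im=c["img"][:,:,::-1]
    cv2.imwrite(f"pics/{n}4.png",cv2.resize(im[130:300,160:420],None,fx=3,fy=3) if n=="side" else im)
E
```

```text
[ 461. -196.] [ 463. -234.    2.] [-0.9  0.3  0.1] 21.5
[ 460. -160.] [ 462. -199.    2.] [-0.4  0.6 -0.3] 22.5
[ 458. -125.] [ 459. -163.    2.] [0.6 0.4 0.3] 23.4
[459. -89.] [ 455. -128.    2.] [-1.1  0.4 -0.4] 24.3
[467. -55.] [455. -92.   2.] [-0.6 -0.2  0.6] 25.3
[479. -21.] [463. -57.   2.] [-0.3  0.2 -0.3] 26.2
[496.  10.] [476. -23.   2.] [ 0.9  0.4 -0.4] 27.2
[516.  40.] [492.   8.   2.] [-0.5 -0.3 -0.5] 28.1
[537.  67.] [513.  37.   2.] [-0.5  0.4  0.1] 29.1
[559.  95.] [537.  64.   2.] [-0.  -0.6  1.1] 30.0
[576. 127.] [564.  90.   2.] [ 0.9 -1.2 -0.1] 31.0
[577. 161.] [584. 123.   2.] [0.1 0.3 0.9] 32.0
```

View pics/side4.png

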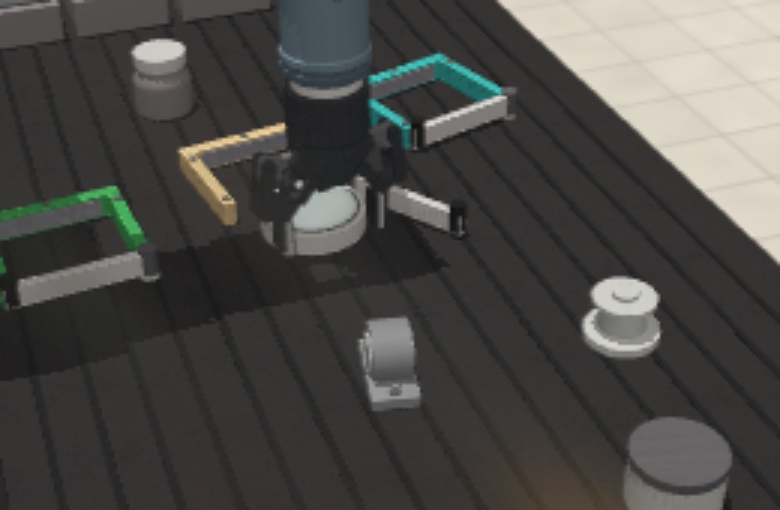

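View pics/wrist4.png

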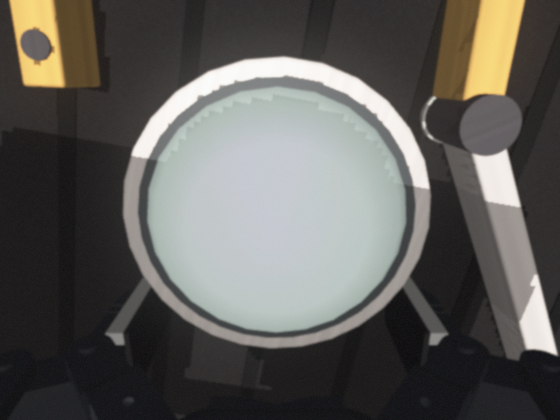

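```bash
python3 - <<'E'
from h import *
c=optics.camera("wrist"); 
w={}
for n,u,v,z in [("mlr in",101,86,24),("ml outer",27,86,24),("piv",487,125,26),("lamp",277,202,22),("screw",36,45,24)]:
    w[n]=ray(c,u,v,z); print(n,w[n],RC.T@(w[n]-O))
print(status.get_tcp_pos(),status.get_orientation(),RC.T@(status.get_tcp_pos()[:2]-O))
E
```

```text
mlr in [522.76633368 189.96423608] [-54.34353066  47.60198863]
ml outer [502.11035983 186.31124199] [-55.14109745  68.5633223 ]
piv [633.20683218 198.65812717] [-60.81508534 -62.99098777]
lamp [578.06318276 163.99652685] [-87.62034704  -3.63000266]
screw [504.84665412 197.71139722] [-44.22149612  64.29563527]
[584.07563541 123.09947625   2.06914382] [ 1.79983381e+02 -1.05641223e-02  1.00141781e+02] [-128.95533402   -4.00038908]
```

```bash
python3 - <<'E'
from h import *
h=97.85
def P(x,y,z): return [*cw(x,y),z]
env.movel(P(-105,0,2),ori(h),vel=40); env.movel(P(-88,0,2),vel=30)
print(status.get_force(),status.get_t())
c=optics.camera("wrist"); cv2.imwrite("pics/wrist5.png",c["img"][:,:,::-1]); l=ray(c,277,202,22); print("lamp",RC.T@(l-O))
env.movel(P(-112,0,2),vel=60); env.movel(P(-128,0,70),vel=150); env.clamp(); 
c=optics.camera("wrist"); cv2.imwrite("pics/wrist6.png",c["img"][:,:,::-1])
print(status.get_t())
E
```

```text
[-0.05237935  0.35268551 -0.86804963] 33.6333
lamp [-46.25181074  -1.31343461]
35.6667
```

View pics/wrist5.png

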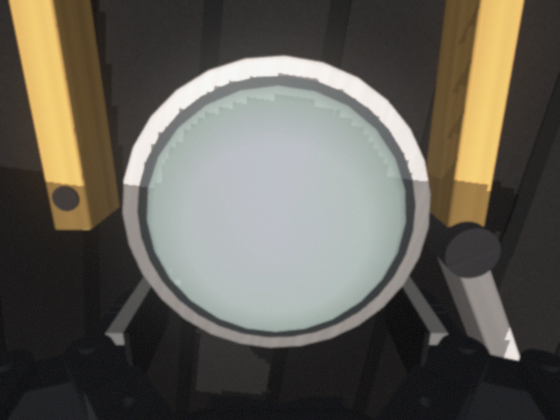

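View pics/wrist6.png

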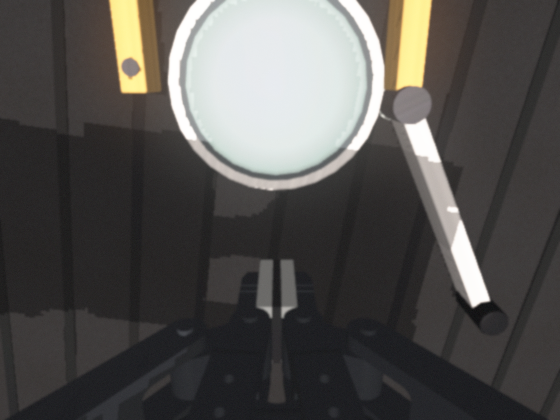

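```bash
python3 - <<'E'
from h import *
h=97.85
def P(x,y,z): return [*cw(x,y),z]
env.movel(P(-128,-1,14),ori(h),vel=120); env.movel(P(-113,-1,14),vel=40); env.movel(P(-101,-1,14),vel=10)
env.movel(P(-72,-1,14),vel=25)
c=optics.camera("wrist"); cv2.imwrite("pics/wrist7.png",c["img"][:,:,::-1])
print(status.get_t(),RC.T@(status.get_tcp_pos()[:2]-O))
E
```

```text
39.5167 [-71.91810963  -1.08061935]
```

View pics/wrist7.png

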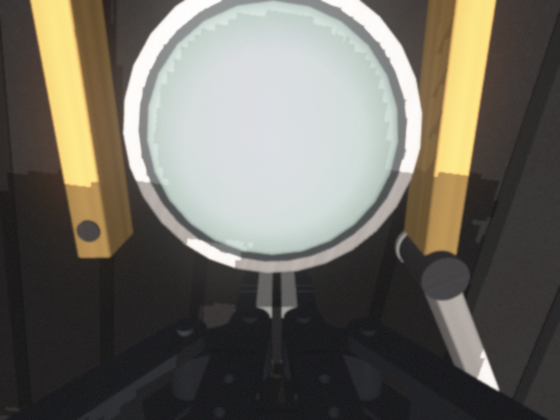

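```bash
python3 - <<'E'
from h import *
def P(x,y,z): return [*cw(x,y),z]
c=optics.camera("wrist"); print("lamp",RC.T@(ray(c,272,123,22)-O))
def F(n=6):
    return (RC.T@np.mean([status.get_force()[:2] for _ in range(n)],axis=0))[0]
print(F())
env.movel(P(-65,-1,14),vel=15); print(F(),status.get_t())
for x in np.arange(-64,-57.9,0.75):
    env.movel(P(x,-1,14),vel=8); f=F(); print(round(x,2),round(f,2),round((RC.T@(status.get_tcp_pos()[:2]-O))[0],2),round(status.get_t(),2))
    if f<-2: break
c=optics.camera("wrist"); cv2.imwrite("pics/wrist8.png",c["img"][:,:,::-1])
c=optics.camera("side"); cv2.imwrite("pics/side8.png",cv2.resize(c["img"][130:250,180:340,::-1],None,fx=5,fy=5))
E
```

```text
lamp [-7.13124855 -0.88905528]
0.1479796655779752
-0.5833957013381719 40.1833
-64.0 -1.5 -64.02 40.46
-63.25 -2.24 -63.32 40.71
```

View pics/wrist8.png

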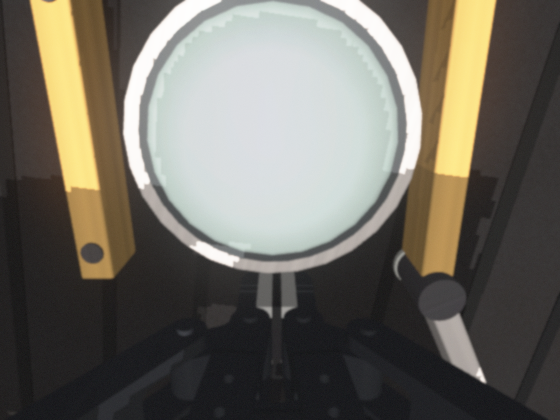

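View pics/side8.png

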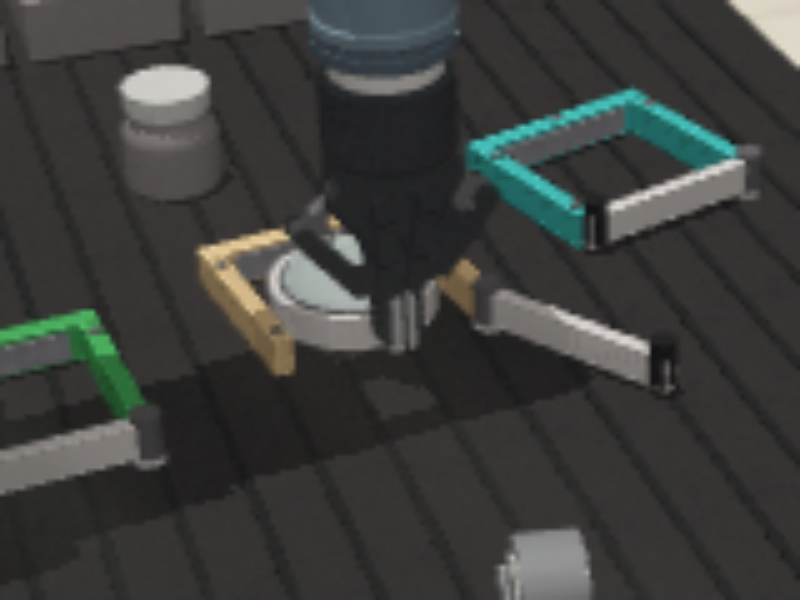

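```bash
python3 - <<'E'
from h import *
def P(x,y,z): return [*cw(x,y),z]
def F(n=10):
    L=[]
    for _ in range(n): L.append(RC.T@status.get_force()[:2]); env.pause(0.02)
    return np.mean(L,axis=0)
print(F())
env.movel(P(-62.75,-1,14),vel=8); print(F(),status.get_t())
env.movel(P(-62.25,-1,14),vel=8); print(F(),status.get_t())
env.movel(P(-72,-1,14),vel=40); print("free",F(),status.get_t())
c=optics.camera("wrist"); cv2.imwrite("pics/wrist9.png",c["img"][:,:,::-1])
E
```

```text
[-2.96724131 -0.22377341]
[-3.12892859 -0.12500456] 41.3917
[-3.44416632 -0.27488494] 41.8083
free [ 0.29802096 -0.00298523] 42.3667
```

View pics/wrist9.png

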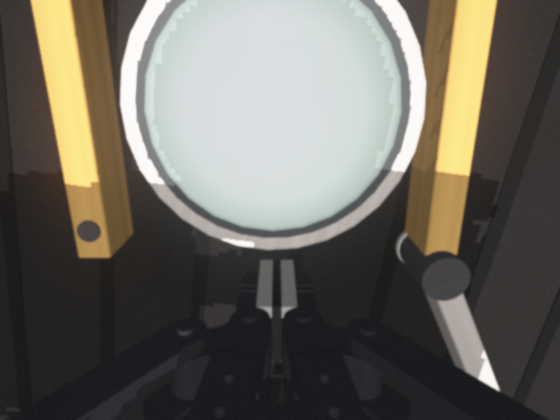

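```bash
python3 - <<'E'
from h import *
def P(x,y,z): return [*cw(x,y),z]
env.movel(P(-95,-1,50),vel=150); env.movel(P(-75,0,170),vel=200); env.pause(0.1)
c=optics.camera("wrist"); cv2.imwrite("pics/wrist10.png",cv2.resize(c["img"][:300,130:430,::-1],None,fx=2,fy=2,interpolation=cv2.INTER_CUBIC))
import pickle; pickle.dump(c,open("w10.pkl","wb")); print(status.get_t())
E
```

```text
43.7583
```

View pics/wrist10.png

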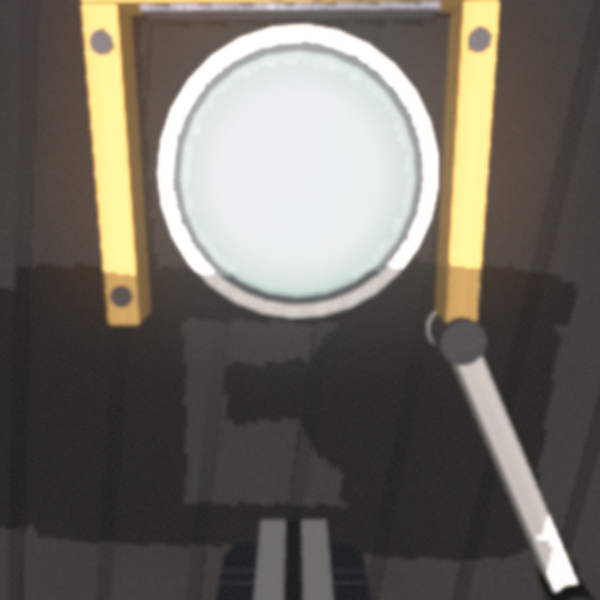

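```bash
python3 - <<'E'
from h import *
import pickle
c=pickle.load(open("w10.pkl","rb"))
Q=lambda x,y,z: np.round(RC.T@(ray(c,130+x/2,y/2,z)-O),1)
print("lamp back/front/left/right",Q(299,24,22),Q(299,319,22),Q(157,172,22),Q(440,172,22)); print("pad top",Q(295,8,22),"piv",Q(462,342,26),"mouth L",Q(110,325,24),Q(478,322,24))
E
```

```text
lamp back/front/left/right [46.2 -1.5] [-53.5  -1.6] [-0.8 48.6] [ -1.  -51.3]
pad top [51.  -0.2] piv [-61.5 -62.3] mouth L [-55.3  69. ] [-54.3 -68.2]
```

```bash
python3 - <<'E'
from h import *
def P(x,y,z): return [*cw(x,y),z]
def F(n=6):
    L=[]
    for _ in range(n): L.append(RC.T@status.get_force()[:2]); env.pause(0.01)
    return np.mean(L,axis=0)[0]
env.movel(P(-90,-1,50),vel=200); env.movel(P(-75,-1,14),vel=120); env.movel(P(-66,-1,14),vel=40); f0=F(12); print("f0",f0,status.get_t())
env.movel(P(-61,-1,14),vel=12); print(F()-f0)
for x in np.arange(-60.4,-55.5,0.5):
    env.movel(P(x,-1,14),vel=8); f=F()-f0; print(round(x,2),round(f,2),round((RC.T@(status.get_tcp_pos()[:2]-O))[0],2),round(status.get_t(),2))
    if f<-4.4: break
c=optics.camera("wrist"); cv2.imwrite("pics/wrist11.png",c["img"][:,:,::-1])
E
```

```text
f0 -0.03396590079030701 45.4667
-1.350956055784794
-60.4 -1.72 -60.49 46.38
-59.9 -1.89 -59.88 46.68
-59.4 -1.77 -59.32 46.98
-58.9 -1.71 -58.84 47.28
-58.4 -1.56 -58.36 47.58
-57.9 -1.82 -57.88 47.88
-57.4 -5.32 -57.8 48.18
```

```bash
python3 - <<'E'
from h import *
def P(x,y,z): return [*cw(x,y),z]
h=97.85
env.movel(P(-72,-1,14),vel=40); env.movel(P(-95,-1,70),vel=200)
env.movel(P(-75,0,170),vel=250); env.pause(0.1)
c=optics.camera("wrist"); cv2.imwrite("pics/wrist12.png",cv2.resize(c["img"][:300,130:430,::-1],None,fx=2,fy=2,interpolation=cv2.INTER_CUBIC)); print(status.get_t())
Q=lambda x,y,z: np.round(RC.T@(ray(c,x,y,z)-O),1)
x,y=gp(2.0,85,-45)
print(x,y,env.ik([x,y,17],ori(h+90)),env.ik([*gp(0,85,-13),17],ori(h)))
E
```

```text
49.9083
716.9521746192195 149.89048692616186 [  2.55348696  43.18112553  73.1761603    0.          63.64271417
 -95.29651304] [ 5.66174328e+00  2.74681141e+01  9.89584216e+01 -2.54444375e-14
  5.35734643e+01 -2.18825672e+00]
```

View pics/wrist12.png

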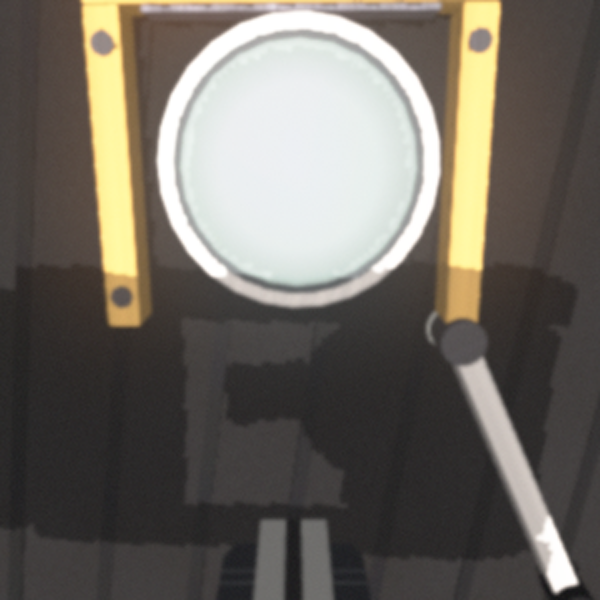

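```bash
python3 - <<'E'
from h import *
h=97.85; d=np.degrees
def F(n=5):
    L=[]
    for _ in range(n): L.append(RC.T@status.get_force()[:2]); env.pause(0.01)
    return np.mean(L,axis=0)
x,y=gp(2.0,85,-45)
env.movep([x,y,90],ori(h+d(2.0)*.8)); env.movel([x,y,17],vel=150)
for phi in [2.0,1.7,1.4,1.1,0.8,0.5,0.25]:
    x,y=gp(phi,85,-15); env.movel([x,y,17],ori(h+d(phi)*.8),vel=100)
print(status.get_t()); x,y=gp(0.1,85,-13); env.movel([x,y,17],ori(h),vel=40); env.pause(.1)
f0=F(10); print(f0,status.get_t())
for phi in np.arange(0.07,-0.12,-0.012):
    x,y=gp(phi,85,-13); env.movel([x,y,17],ori(h),vel=10); f=F()-f0; print(round(phi,3),np.round(f,1),round(status.get_t(),2))
    if f[0]<-3: break
c=optics.camera("wrist"); cv2.imwrite("pics/wrist13.png",c["img"][:,:,::-1])
E
```

```text
54.8667
[ 0.01281787 -0.00679644] 55.575
0.07 [ 0.  -0.4] 56.02
0.058 [-0.4 -0.2] 56.32
0.046 [-0.2 -0.1] 56.61
0.034 [0. 0.] 56.9
0.022 [0.  0.1] 57.19
0.01 [-0.6 -0.3] 57.48
-0.002 [-2.3 -0.7] 57.77
-0.014 [-7.  -0.1] 58.07
```

View pics/wrist13.png

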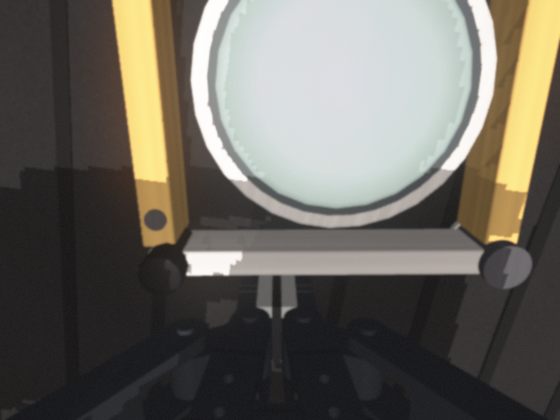

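```bash
python3 - <<'E'
from h import *
env.movel([*cw(-100,22),17],vel=60); env.movel([*cw(-110,22),100],vel=200); env.movel([*cw(-80,0),190],vel=250); env.pause(0.1)
c=optics.camera("wrist"); cv2.imwrite("pics/wrist14.png",cv2.resize(c["img"][:300,130:430,::-1],None,fx=2,fy=2)); 
c=optics.camera("side"); cv2.imwrite("pics/side14.png",c["img"][:,:,::-1]); print(status.get_t())
E
```

```text
60.0083
```

View pics/wrist14.png

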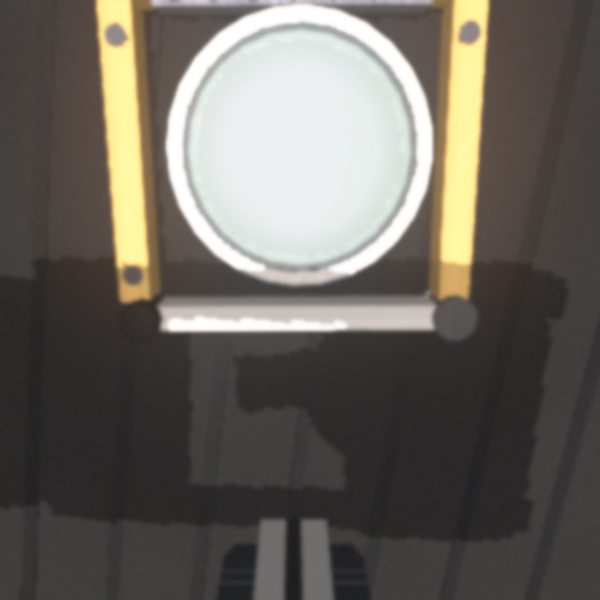

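View pics/side14.png

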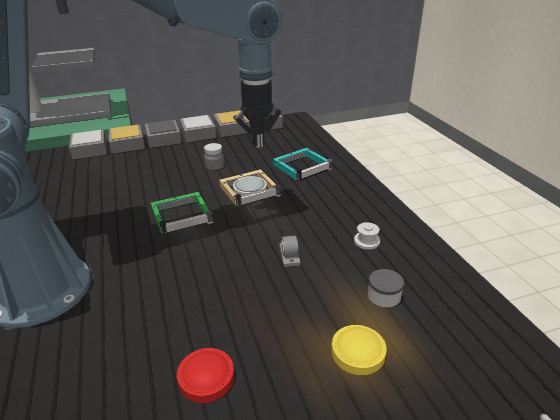

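The wrist view shows the lamp rim (centre about 300,143) against the pad and the gate straight across the mouth (rows 297–332). The side view shows the bystanders at the same pixels as at the start: block 290,250, hub 368,235, tin 386,288 and jar 213,156.

```bash
python3 -c "
from station import job_done,status
job_done(); print(status.get_t())"
```

```text
the job is handed in; nothing more can be done
the job is handed in; nothing more can be done
```

I finished the job and handed it in at about 60 s, inside the 72 s limit. The lamp is home against the pad and the gate is shut behind it.

- **Gate opened:** I pushed the bar from the inside with closed fingers to about 2.0 rad.
- **Lamp moved:** I pushed it, nestled between the open fingers, round the block and into the mouth. Closed fingers pushed it the rest of the way to the pad.
- **Gate shut:** I pushed it from the outside until its stop pushed back at about 7 N. That force was on the bar, not the glass.

**Last checks:**
- The wrist picture shows the rim against the pad, a visible gap between lamp and gate, and the gate straight across the mouth.
- The side picture shows the block, hub, tin and jar where they started.
- The highest force I read on the lamp was about 5.3 N, when it met the pad. I only read forces between moves, so a brief higher peak during a move would not have shown.

**What disagreed:**
- I first took the lamp to be home when the push force reached about 3 N. A picture then showed it still about 5 mm short, so I pushed again until the force rose sharply at the pad.
- Rough positions from the scene camera were up to about 25 mm off the side camera's, so I worked from the wrist and side views.

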